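Load a detergent cartridge into the laundry dispenser

ROBOT

A 6-joint arm with a two-finger parallel gripper is mounted at the origin on the work surface. World frame = base frame: x ahead of the robot, y to its left, z up, the work surface at z = 0. Lengths are in m, angles in rad, forces in N, time in s.
With the tool pointing down it reaches from about 0.375 to 0.925 m from the base axis. Payload 5.7 kg.
Tool frame: the origin (TCP) lies at the very end of the fingers, on their centre line; the grasp point (between the pads) lies 19 mm behind it; z points along the fingers, y is the line along which they close (so a half turn about z gives the same grasp; the last joint's range is limited). The gripper opens to 85 mm and grips with 20 to 120 N. Pads are 22 mm wide; open, the fingers measure 114 mm over their backs; the gripper's body (76 mm by 85 mm) begins 54 mm behind the grasp point. The pads swing forward as they close: fully open they stand 13 mm farther back than shut.
Start: joints at [1.137, 0.359, 1.51, -0, 1.272, -0.115], TCP at [0.188, 0.57, 0.231] pointing down, gripper open.
Joint ranges: [-2.97, 2.97], [-1.01, 2.36], [0.21, 2.38], [-0.96, 4.11], [0.2, 2.71], [-2.98, 2.98]. Speed limits (rad/s): [2.39, 2.39, 3.14, 3.14, 3.14, 3.14].

INTERFACE

Orientations are given as a unit quaternion [x, y, z, w].
In Python, from cell import * gives the robot as it stands.
- The arm moves only by the shell command python3 -m handwheel 'ROWS' [OPENING] [FORCE]. ROWS is a JSON object of lists of equal length, an entry for each row: "xyz": the shift along the tool's x, y, z in cm, a list of three; "angular": the turn, a rotation vector about the tool's x, y, z in rad, a list of three. A call has 1 to 5 rows; each row shifts and turns the commanded pose from where the row before left it, along the tool's axes as they then stand; what a row does not reach is not made up. A row lasts 1/10 s, in which the tool goes at most 50 mm and 8.59 degrees, less where a joint would pass 70% of its speed; a pose out of reach is approached as far as the arm can. A call with a gripper value outside its range is refused whole. OPENING is the gripper's target within -1 to 1 (fully open at 1, half-way at 0, shut at -1), set as the call begins (- or left out, the last holds). The fingers move at their own pace and stop on an object; FORCE is the grip in N (left out, the last holds). Time passes only in rows, so rows that do not move let the fingers close. It gives the time, the measured TCP pose, the force, the opening and the grip force at its end, in the units of the state.
- state(): the state, without advancing time (a new reading comes with each control period).
- grab_frame(name): name is "scene" or "top" or "wrist"; returns (picture, depth): 384x512x3 uint8, blue, green, red; 384x512 float32, m along the optical axis (not along the pixel's ray), 0 where there is no reading.
- calibration(name): a dict with "fov_y" (degrees; the focal length in pixels is half the picture's height over the tangent of half this angle, whatever the lens; pixels are square), "cx", "cy" (the principal point, pixels), "dist" ([k1, k2, p1, p2, k3] as OpenCV has them; the pictures are not rectified), "extrinsics" (4x4, takes a point from camera to world coordinates). Camera axes: x right, y up, looking along -z (the intrinsics and any distortion apply to the point x, -y, -z); pixel columns grow to the right and rows downward; lengths in m; the calibration is good to about 2 mm. A picture is of the moment at which its call begins: read the wrist's pose just before it. calibration takes no time and is no camera call; for the wrist camera it gives the pose at the moment of the call.
- sign_off(): hands the job in; it is judged then, once.
Trained networks look in the newest picture that a camera, given by its name, has taken for a name from the list of things; names that differ only in an ending like _2 or _b are one class to them, and where a whole thing is asked for, a point or a joint stands for the part that bears it (a point fixed in the world has none). Each returns a list of dicts, best first, with "confidence" (0 to 1); they miss things now and then, are a little off and sometimes report something else, mostly with a low value. They report only what shows in the picture. A call takes as long as a camera call. They do not tell look-alikes from the thing itself.
- outline_of(label, camera): "region" (384x512 bool, what is visible of it) and "box" ([left, top, width, height] in pixels, round what is visible of it).
The state is a dict: "time_s": time; "qpos": joint angles; "qd": joint speeds; "tau": joint torques, N m; "position": TCP position; "tool_rot": TCP orientation; "contact_force": force on the tool from outside, world axes, zero at the start; "torque": the same for the moment, N m; "width": finger opening in m; "grasp_force": force on a finger pad.
Only numpy, scipy, OpenCV 4.12 (cv2) and the standard library are available. Lean on these libraries where they do the work, as an engineer would, in place of code of your own. Each camera call takes 0.05 s, during which the arm holds its last target. There are 200 camera calls.

TASK

Refill the detergent dispenser: put the blue cartridge lengthwise into its open infeed, then with the orange push stick feed it through the covered guide channel, past the spring post, until it is felt to press fully home against the buffer of the red stop, which is set to a different depth each time and hidden under the hood. Push gently, never with more than about 15 N, because a harder push breaks the switch behind the stop. Then lay the stick back flat on its grey mat, and leave everything else where it is.

Things in the scene. Friction and masses are not known exactly. Their poses are not given: they have to be found in the camera images.
- dispenser: Fixed detergent dispenser. Origin on the table under the middle of its covered channel's mouth; +x is the level feed direction, z up. Grey base 90 mm wide, 8 mm thick, x = -75 to 105 mm; its top, z = 8 mm, is the floor of infeed and channel. White housing 90 mm wide, 60 mm high, x = 105 to 205 mm. All parts lie along y = 0.
- infeed (a point): Middle of the open infeed, on its floor, 45 mm before the channel's mouth. The infeed runs from 75 to 29 mm before the mouth: open on top and at the rear, 52 mm wide between two rails 6 mm high. From 29 to 0 mm before the mouth, funnel walls 24 mm high over the floor narrow it from about 49 to 29 mm.
- mouth (a point): Middle of the covered channel's mouth, on its floor (z = 8 mm). Channel: straight, 105 mm long, 29 mm wide and 24 mm high inside, aluminium, outside top 27 mm over the floor; a 12 mm slot along the roof shows what is inside, up to a white hood (top 31 mm over the floor) 65 mm past the mouth. A part in it drags with about 0.1 to 1 N.
- roller_axis (a point): Foot of the axis of the black spring post, 28 mm across, upright, not turning. It stands 4.5 mm into the channel from the +y wall, 45 mm past the mouth, and gives way sideways: the cartridge's front needs about 2 to 6 N of push to pass it, well below what the stop can bear, then about 1 to 3 N of drag while the cartridge slides along it. The stop is felt later, as a sharp rise.
- stop: Red end stop block, fixed, 24 mm wide, its red tab showing through the hood up to 52 mm over the floor. Origin: on the channel floor, middle of the block's front face, 84 to 96 mm past the mouth; +x is the feed direction. In front of it, unseen under the hood, a steel buffer stands out by 2 to 22 mm, set anew each time and not measured: find it by feel. It is rigid; its switch breaks above 18 N.
- cartridge: Blue hard plastic cartridge, loose block 36 mm long (its x), 26 mm wide (its y), 20 mm high, 30 to 54 g. Origin: centre of its underside; either way round is the same. It starts on a wooden tray (top at z = 4 mm) with two alike cartridges about 70 mm apart, end to end. Fully home, its front touches the stop's buffer, so its origin is 20 to 40 mm before the stop block's face.
- stick: Loose push stick, 0.1 to 0.2 kg: orange handle block 40 mm long (x), 24 mm wide (y), 48 mm high; from its foot a dark bar 10 mm wide and 12 mm high runs forward (+x), undersides level. Origin: centre of the handle's underside; the bar's tip is 165 mm ahead of it. Grip the handle across its width from above. It starts on its mat.
- stick_tip (a point): Middle of the end face of the push stick's bar, 165 mm ahead of the handle's centre and 6 mm above the stick's underside.
- mat: Fixed thin grey mat, the push stick's place: 270 mm along its x, 100 mm along its y, 3 mm thick. Origin: centre of its underside. The stick starts along its x, its handle about 78 mm behind (-x) the middle.
- spare_green: Green cartridge of the same shape on the tray; leave it alone.
- spare_yellow: Yellow cartridge of the same shape on the tray; leave it alone.
- detergent: Blue detergent bottle with a white cap, 72 mm across, 200 mm high, origin at the centre of its underside; leave it alone.
- softener: White softener bottle with a green cap, 60 mm across, 170 mm high, origin at the centre of its underside; leave it alone.
- scoop_cup: Clear measuring cup, 64 mm across, 60 mm high; leave it alone.
- brush: Lint brush lying at the table's far side; leave it alone.
- stain_jar: White jar with an orange lid, 60 mm across, 70 mm high; leave it alone.
Not all that is in view belongs to the job. What is meant by the cartridge is not pink, and is the smaller of those in its own colour.

How it is judged:
On the way, in this order (a step that is already met when the one before it is completed fails the run):
1. the blue cartridge lies flat in the open infeed, in front of the channel, let go (x of cartridge in the frame of dispenser between -0.075 and -0.01 m and y of cartridge in the frame of dispenser between -0.02 and 0.02 m and z of cartridge in the frame of dispenser below 0.012 m and angle between the x axis of cartridge and the x axis of dispenser, either way round below 0.5 rad and contact force between the fingers and cartridge below 0.1 N and linear speed of cartridge below 0.02 m/s), for 0.2 s.
2. the stick pushes it into the covered channel, past the channel's mouth (x of cartridge in the frame of dispenser between 0.005 and 0.1 m and contact force between stick and cartridge above 0.2 N and contact force between the fingers and cartridge below 0.1 N).
3. the stick presses it against the stop's buffer with more than 1.5 N (x of cartridge in the frame of stop between -0.042 and -0.017 m and z of cartridge in the frame of dispenser below 0.012 m and angle between the x axis of cartridge and the x axis of dispenser, either way round below 0.15 rad and contact force between stick and cartridge above 1.5 N and contact force between cartridge and stop above 1.5 N), for 0.15 s.
At the end, for the whole second after the job is handed in: The blue cartridge is flat in the covered channel where it was pressed home (its origin 17 to 42 mm before the stop block's face); the stick lies flat and still on the grey mat (handle on it, tip at most 15 mm over its edge); both are let go (x of cartridge in the frame of stop between -0.042 and -0.017 m and z of cartridge in the frame of dispenser below 0.012 m and angle between the x axis of cartridge and the x axis of dispenser, either way round below 0.15 rad and contact force between the fingers and cartridge below 0.1 N and contact force between the fingers and stick below 0.1 N and x of stick in the frame of mat between -0.135 and 0.135 m and y of stick in the frame of mat between -0.05 and 0.05 m and x of stick_tip in the frame of mat between -0.15 and 0.15 m and y of stick_tip in the frame of mat between -0.06 and 0.06 m and angle between stick's own z axis and vertical below 0.1 rad and z of stick in the frame of mat below 0.008 m and linear speed of each of stick, cartridge below 0.01 m/s); the robot touches nothing.
It fails at once if the cartridge pushed by the stick, or pressed on the stop, with more than 18 N (contact force between stick and cartridge above 18 N or contact force between cartridge and stop above 18 N).
It fails at once if the stick or the robot strikes the dispenser with more than 25 N (contact force between any of stick, the arm, the fingers and dispenser above 25 N).
It fails at once if a bystander moved more than 30 mm or tipped over (distance of any of spare_green, spare_yellow, detergent, softener, scoop_cup, brush, stain_jar from where it was at the start of the episode above 0.03 m or angle between any of spare_green, spare_yellow, detergent, softener, scoop_cup, stain_jar's own z axis and vertical above 0.5 rad).
It also fails if it takes over 72 s, if anything falls off the work surface, if the arm or the gripper's body presses on something with over 40 N, if the wrist force passes 120 N, or if a joint passes its speed limit or range.

## Working session

There is one attempt and no reset: what is moved stays moved. The work goes in short steps, Python scripts to look and compute and a shell command to move; the robot and the scene stay as the last step left them, time stands still between calls to the robot, and variables do not carry over. Pictures are saved under pics/ and viewed, at most 10 in all, crops included, and the job is handed in when it is done.

```bash
ls; mkdir -p pics; cat > h.py <<'E'
import numpy as np, cv2
from cell import *
def cam(n):
    c=calibration(n); f=192/np.tan(np.radians(c["fov_y"])/2)
    K=np.array([[f,0,c["cx"]],[0,f,c["cy"]],[0,0,1]]); return K,np.array(c["dist"],float),np.array(c["extrinsics"])
def rays(n,uv,C=None):
    K,d,E=C or cam(n)
    p=cv2.undistortPoints(np.array(uv,float).reshape(-1,1,2),K,d).reshape(-1,2)
    return np.c_[p[:,0],-p[:,1],-np.ones(len(p))],E
def at_depth(n,uv,z,C=None):
    r,E=rays(n,uv,C); return (r*np.asarray(z).reshape(-1,1))@E[:3,:3].T+E[:3,3]
def at_height(n,uv,h,C=None):
    r,E=rays(n,uv,C); w=r@E[:3,:3].T; return E[:3,3]+w*((h-E[2,3])/w[:,2:])
def region_pts(n,m,dep,C=None):
    v,u=np.nonzero(m&(dep>0)); return at_depth(n,np.c_[u,v],dep[v,u],C)
E
python3 - <<'E'
from h import *
a,da=grab_frame("scene");b,db=grab_frame("top")
cv2.imwrite("pics/scene.png",a);cv2.imwrite("pics/top.png",b)
np.savez("top.npz",b=b,d=db)
print(state())
for n in["cartridge","stick","mat","dispenser","stop","roller_axis","spare_green","spare_yellow"]:
    for r in outline_of(n,"top")[:4]:
        P=region_pts("top",r["region"],db)
        print(n,round(r["confidence"],2),r["box"],np.median(P,0).round(3) if len(P) else None, P[:,2].max().round(3) if len(P) else None)
E
```

```text
pics
{'time_s': 0.1, 'qpos': array([ 1.13690290e+00,  3.59393969e-01,  1.51130861e+00, -2.52052580e-05,
        1.27249215e+00, -1.15097975e-01]), 'qd': array([ 0.00187911,  0.00086264, -0.00193327,  0.00072845, -0.00098759,
        0.00041695]), 'tau': array([ 5.02518615e-04, -5.28651595e+01, -2.79352033e+01, -3.24748910e-06,
        4.91024199e-03, -2.51559712e-06]), 'position': array([0.18781527, 0.56921687, 0.23056679]), 'tool_rot': array([ 1.58719877e-01,  9.87323330e-01, -7.74316195e-04, -2.05539245e-04]), 'contact_force': array([-0.27116515, -0.32670449,  0.24363881]), 'torque': array([ 1.47846885e-02, -8.03404024e-05, -1.00190875e-02]), 'grasp_force': 0.0, 'width': 0.0856415686707636}
cartridge 0.54 [375.7, 212.0, 13.8, 13.0] [ 0.44  -0.453  0.027] 0.033
cartridge 0.51 [309.3, 201.2, 11.0, 8.9] [ 0.502 -0.193  0.02 ] 0.029
cartridge 0.48 [346.9, 199.5, 5.3, 13.2] [ 0.5   -0.328  0.025] 0.031
stick 0.59 [195.6, 221.5, 38.9, 10.6] [0.441 0.163 0.019] 0.061
mat 0.94 [173.0, 215.7, 65.9, 28.5] [0.431 0.218 0.004] 0.053
dispenser 0.72 [185.2, 143.7, 78.1, 45.5] [0.674 0.142 0.029] 0.076
roller_axis 0.53 [101.9, 227.9, 29.4, 20.3] [0.405 0.52  0.133] 0.207
roller_axis 0.52 [246.3, 132.4, 44.2, 6.5] [ 0.799 -0.014  0.019] 0.029
spare_green 0.4 [369.9, 160.0, 20.1, 20.1] [ 0.618 -0.45   0.068] 0.079
spare_yellow 0.59 [347.7, 219.4, 7.2, 5.8] [ 0.423 -0.327  0.026] 0.033
```

```bash
python3 - <<'E'
import cv2
b=cv2.imread("pics/top.png")
cv2.imwrite("pics/top2.png",cv2.resize(b[120:270,100:400],(800,400),interpolation=cv2.INTER_CUBIC))
E
```

```text
(no output)
```

View pics/top2.png

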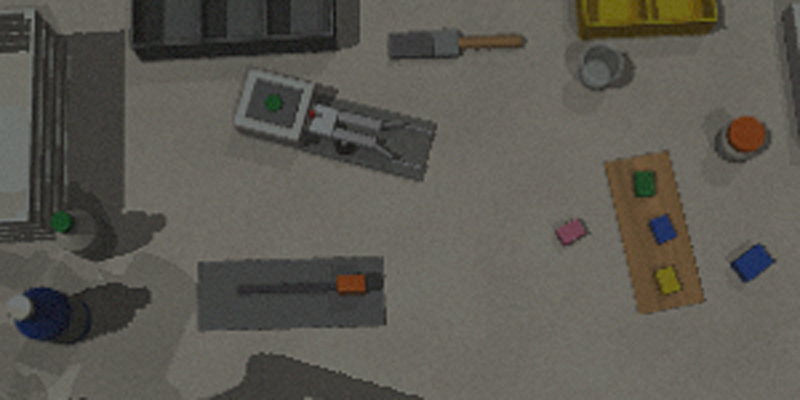

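View pics/scene.png

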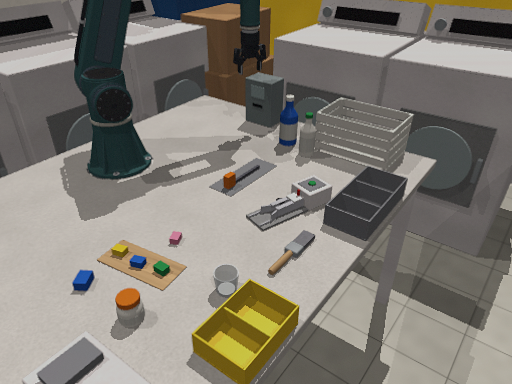

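The top crop, in full-frame pixels, shows these candidates: small blue on the tray (349,206), larger loose blue (382,218), pink (314,207), green (342,189) and yellow (350,225). I choose the tray's blue one, which is the smaller blue, and will confirm it close up. The stick lies at (195–234,227) with its tip to the left. The dispenser's infeed is right and its housing left, at (203,159).

```bash
cat >> h.py <<'E'
def tool():
    from scipy.spatial.transform import Rotation as R
    s=state(); return np.array(s["position"]),R.from_quat(s["tool_rot"]).as_matrix(),s
E
python3 - <<'E'
from h import *
z=np.load("top.npz")
def full(u,v): return (100+u*300/800,120+v*150/400)
for n,(u,v),h in[("cart",(663,229),.024),("green",(645,184),.024),("yellow",(668,280),.024),("handle",(351,284),.051),("bartip",(238,290),.012),
 ("infeed end a",(435,122),.008),("infeed end b",(422,180),.008),("base/house a",(316,95),.008),("house c",(272,102),.068),("cap",(20,305),.2),("soft",(62,222),.17)]:
    print(n,at_height("top",[full(u,v)],h)[0].round(3))
K,d,E=cam("wrist");p,R,s=tool()
print("cam in tool",(R.T@(E[:3,3]-p)).round(3));print((R.T@E[:3,:3]).round(2),K[0,0]);print(R.round(3))
E
```

```text
cart [ 0.497 -0.332  0.024]
green [ 0.565 -0.312  0.024]
yellow [ 0.423 -0.331  0.024]
handle [0.438 0.121 0.051]
bartip [0.442 0.286 0.012]
infeed end a [ 0.678 -0.011  0.008]
infeed end b [0.591 0.013 0.008]
base/house a [0.73  0.164 0.008]
house c [0.704 0.223 0.068]
cap [0.414 0.535 0.2  ]
soft [0.524 0.492 0.17 ]
cam in tool [ 0.071  0.001 -0.142]
[[-0.    0.96  0.28]
 [ 1.    0.    0.  ]
 [ 0.    0.28 -0.96]] 337.7840684833854
[[-0.95   0.313 -0.   ]
 [ 0.313  0.95  -0.   ]
 [ 0.    -0.    -1.   ]]
```

```bash
Z='[0,0,0]'
python3 -m handwheel '{"xyz":[[0,0,-4],[-4.1,-2.6,0],[-4.1,-2.6,0],[-4.1,-2.6,0],[-4.1,-2.6,0]],"angular":[[0,0,0],[0,0,0],[0,0,0],[0,0,0],[0,0,0]]}'
python3 -m handwheel '{"xyz":[[-4.1,-2.6,0],[-4.1,-2.6,0],[-4.1,-2.6,0],[-4.1,-2.6,0],[-1.9,-4.2,0]],"angular":[[0,0,0],[0,0,0],[0,0,0],[0,0,0],[0,0,0]]}'
python3 -m handwheel '{"xyz":[[-1.9,-4.2,0],[-1.9,-4.2,0],[-1.9,-4.2,0],[-1.9,-4.2,0],[-1.9,-4.2,0]],"angular":[[0,0,0],[0,0,0],[0,0,0],[0,0,0],[0,0,0]]}'
python3 -m handwheel '{"xyz":[[-1.9,-4.2,0],[-1.9,-4.2,0],[-1.9,-4.2,0],[-1.9,-4.2,0],[-1.9,-4.2,0]],"angular":[[0,0,0],[0,0,0],[0,0,0],[0,0,0],[0,0,0]]}'
python3 -m handwheel '{"xyz":[[-1.9,-4.2,0],[-1.9,-4.2,0],[0,0,4],[0,0,4],[0,0,0]],"angular":[[0,0,-0.135],[0,0,-0.135],[0,0,-0.135],[0,0,-0.135],[0,0,0]]}'
cat > look.py <<'E'
import sys
from h import *
def look(fn,names=()):
    p,R,s=tool();C=cam("wrist");a,d=grab_frame("wrist")
    cv2.imwrite("pics/"+fn+".png",a);np.savez(fn+".npz",a=a,d=d,K=C[0],D=C[1],E=C[2])
    print("tcp",p.round(4),"toolx",R[:,0].round(3),"F",s["contact_force"].round(1),s["time_s"])
    out={}
    for n in names:
        out[n]=[]
        for r in outline_of(n,"wrist")[:3]:
            P=region_pts("wrist",r["region"],d,C)
            if len(P)<5: continue
            top=P[P[:,2]>np.percentile(P[:,2],90)-.006]
            (c,wh,an)=cv2.minAreaRect((top[:,:2]*1000).astype(np.float32))
            print(n,round(r["confidence"],2),np.round(r["box"]),"top z",np.percentile(P[:,2],90).round(4),"rect",np.round(c,1),np.round(wh,1),round(an,1))
            out[n].append((r,P))
    return a,d,C,out
if __name__=="__main__": look(sys.argv[1],sys.argv[2:])
E
python3 look.py w1 cartridge spare_green spare_yellow
```

```text
time_s: 1.0
position: [0.312, 0.4182, 0.2715]
tool_rot: [0.158, 0.987, 0.0, 0.0]
contact_force: [1.1, 0.8, -0.5]
width: 0.0852
grasp_force: 0.0
time_s: 1.5
position: [0.443, 0.2224, 0.2718]
tool_rot: [0.159, 0.987, 0.001, 0.002]
contact_force: [1.2, 0.5, -0.4]
width: 0.0854
grasp_force: 0.0
time_s: 2.0
position: [0.4636, -0.0075, 0.2716]
tool_rot: [0.159, 0.987, -0.0, 0.0]
contact_force: [1.2, 0.6, 0.2]
width: 0.0853
grasp_force: 0.0
time_s: 2.5
position: [0.4879, -0.2368, 0.2715]
tool_rot: [0.159, 0.987, -0.0, 0.0]
contact_force: [1.5, -0.1, -0.6]
width: 0.085
grasp_force: 0.0
time_s: 3.0
position: [0.5004, -0.3232, 0.1861]
tool_rot: [-0.111, 0.994, 0.004, -0.004]
contact_force: [-1.0, 0.3, -0.1]
width: 0.0851
grasp_force: 0.0
tcp [ 0.5004 -0.3232  0.1861] toolx [-0.976 -0.22   0.007] F [-1.   0.3 -0.1] 3.0
cartridge 0.89 [85. 45. 71. 60.] top z 0.0266 rect [ 442.1 -458.9] [34.2 48.7] 33.0
cartridge 0.73 [359. 185.  43.  37.] top z 0.0201 rect [ 502.2 -198.7] [25.5 36.3] 24.8
cartridge 0.61 [231. 150.  35.  40.] top z 0.0244 rect [ 498.6 -332.5] [35.5 26.1] 19.8
spare_green 0.96 [233. 220.  40.  42.] top z 0.0243 rect [ 567.  -312.4] [35.3 26. ] 0.6
```

View pics/w1.png

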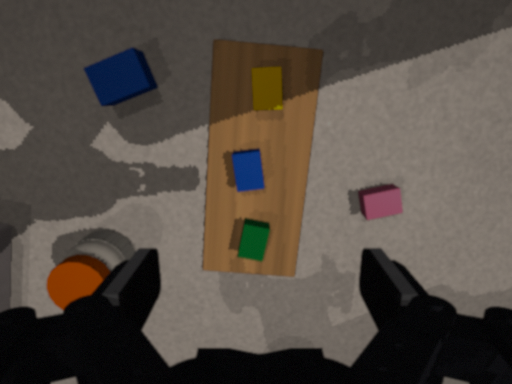

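The close view shows the tray's blue block at (248,170), 36x26 mm, between yellow (267,88) and green (254,240). The loose blue at (120,76) is 49x34 mm, so the larger look-alike, and pink is at (381,202). The choice is confirmed.

```bash

python3 -m handwheel '{"xyz":[[0,0,0],[0.5,-0.8,4],[0,0,4],[0,0,4],[0,0,0]],"angular":[[0,0,-0.124],[0,0,0],[0,0,0],[0,0,0],[0,0,0]]}' 0.2 >/dev/null
python3 -m handwheel '{"xyz":[[0,0,0],[0,0,0]],"angular":[[0,0,0],[0,0,0]]}'
python3 look.py w2 cartridge
```

```text
time_s: 3.9
position: [0.504, -0.3361, 0.0745]
tool_rot: [-0.172, 0.985, -0.002, 0.002]
contact_force: [-0.6, 0.6, 0.1]
width: 0.0509
grasp_force: 0.0
tcp [ 0.504  -0.3361  0.0745] toolx [-0.941 -0.338 -0.003] F [-0.6  0.6  0.1] 3.9
cartridge 0.97 [ 24.   0. 120.  85.] top z 0.0266 rect [ 441.7 -458.8] [34.9 48.4] 33.3
cartridge 0.61 [420. 244.  64.  53.] top z 0.0199 rect [ 502.2 -198.9] [27.2 36.9] 24.4
cartridge 0.57 [249. 173.  41.  61.] top z 0.0242 rect [ 498.4 -332.5] [36.2 26. ] 19.4
```

```bash

python3 -m handwheel '{"xyz":[[0.4,0.53,2],[0,0,2],[0,0,2],[0,0,0.15],[0,0,0]],"angular":[[0,0,0],[0,0,0],[0,0,0],[0,0,0],[0,0,0]]}'
python3 -m handwheel '{"xyz":[[0,0,0],[0,0,0],[0,0,0],[0,0,0],[0,0,0]],"angular":[[0,0,0],[0,0,0],[0,0,0],[0,0,0],[0,0,0]]}' -0.6 25
python3 -m handwheel '{"xyz":[[0,0,-3],[0,0,-4],[0,0,-4],[0,0,-4],[0,0,0]],"angular":[[0,0,0],[0,0,0],[0,0,0],[0,0,0],[0,0,0]]}'
```

```text
time_s: 4.5
position: [0.4968, -0.3314, 0.0108]
tool_rot: [-0.172, 0.985, -0.0, 0.0]
contact_force: [0.6, -0.1, 0.7]
width: 0.0514
grasp_force: 0.0
time_s: 5.0
position: [0.4973, -0.3318, 0.0114]
tool_rot: [-0.172, 0.985, -0.001, 0.001]
contact_force: [-1.0, 0.5, 5.7]
width: 0.0253
grasp_force: 25.5
time_s: 5.5
position: [0.4997, -0.3338, 0.1665]
tool_rot: [-0.172, 0.985, -0.005, 0.004]
contact_force: [1.6, -0.8, 0.1]
width: 0.0249
grasp_force: 24.9
```

```bash

python3 -m handwheel '{"xyz":[[-2.9,3.6,-1],[-2.9,3.6,-1],[-2.9,3.6,-1],[-2.9,3.6,-1],[-2.9,3.6,-1]],"angular":[[0,0,0],[0,0,0],[0,0,0],[0,0,0],[0,0,0]]}' >/dev/null
python3 -m handwheel '{"xyz":[[-2.9,3.6,-1],[-2.9,3.6,-1],[-2.9,3.6,-1],[0,0,0],[0,0,0]],"angular":[[0,0,0],[0,0,0],[0,0,0],[0,0,0.147],[0,0,0.147]]}'
python3 -c "
from h import *
print(state()['qpos'].round(2))"
python3 -m handwheel '{"xyz":[[0,0,0],[0,0,0],[0,0,0],[0,0,0],[0,0,0]],"angular":[[0,0,0.147],[0,0,0.147],[0,0,0.147],[0,0,0.147],[0,0,0.147]]}'
python3 -c "
from h import *
print(state()['qpos'].round(2))"
```

```text
time_s: 6.5
position: [0.6174, 0.0205, 0.2397]
tool_rot: [-0.024, 1.0, -0.0, 0.0]
contact_force: [-0.3, -0.4, -0.8]
width: 0.0257
grasp_force: 24.9
[-0.08  0.38  1.46 -0.    1.3  -1.7 ]
time_s: 7.0
position: [0.6167, 0.0186, 0.2392]
tool_rot: [0.338, 0.941, -0.0, -0.0]
contact_force: [-0.2, 0.3, 0.4]
width: 0.0253
grasp_force: 24.9
[-0.08  0.38  1.46 -0.    1.3  -0.96]
```

```bash

python3 -m handwheel '{"xyz":[[0,0,0],[0,0,0],[0,0,0],[0,0,0],[0,0,0]],"angular":[[0,0,0.147],[0,0,0.147],[0,0,0.147],[0,0,0.147],[0,0,0.147]]}' >/dev/null
python3 -m handwheel '{"xyz":[[0,0,0],[0,0,0],[0,0,0],[0,0,0],[0,0,0]],"angular":[[0,0,0.147],[0,0,0.147],[0,0,0.147],[0,0,0],[0,0,0]]}'
python3 look.py w3 dispenser stop roller_axis cartridge
```

```text
time_s: 8.0
position: [0.6169, 0.0185, 0.2394]
tool_rot: [0.8, 0.599, -0.0, -0.0]
contact_force: [0.5, 0.1, -0.3]
width: 0.0253
grasp_force: 24.9
tcp [0.6169 0.0185 0.2394] toolx [ 0.281  0.96  -0.   ] F [ 0.5  0.1 -0.3] 8.0
dispenser 0.58 [238.   0.  93. 171.] top z 0.0358 rect [666.6 103.6] [121.4  55.3] 72.6
dispenser 0.52 [398. 336.  21.  22.] top z 0.0589 rect [ 694.  -109.7] [ 10.6 262.6] 14.4
roller_axis 0.67 [245.  39.  18.  33.] top z 0.0306 rect [643.4 126.1] [27.7 17.2] 71.3
roller_axis 0.22 [240.   0.  89. 171.] top z 0.0358 rect [666.6 103.6] [121.4  55.3] 72.6
cartridge 0.91 [218. 326.  21.  26.] top z 0.0202 rect [554.6 -83.4] [256.6  27.2] 68.7
cartridge 0.7 [233. 216.  58.  84.] top z 0.252 rect [616.9  19.5] [36.1 25.8] 73.8
```

View pics/w3.png

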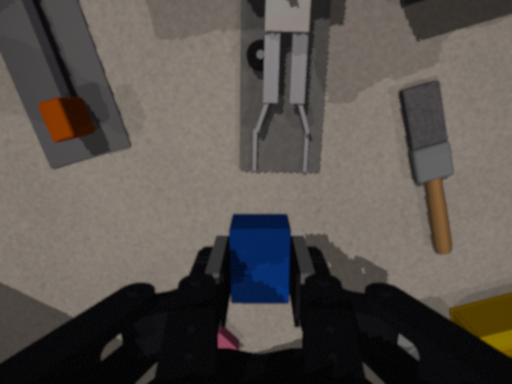

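The view shows the held cartridge at (260,258). The dispenser runs up the picture: rear base corners (240,171) and (320,172), channel mouth at about (283,104), post at (257,55). The stick handle is at (68,119).

```bash
python3 - <<'E'
from h import *
z=np.load("w3.npz");C=(z["K"],z["D"],z["E"]);d=z["d"]
for n,uv,h in[("rearL",(240.5,171),.008),("rearR",(320.5,172),.008),("mouthL",(263.5,103.5),.035),("mouthR",(305.5,105),.035),("hoodL",(266.5,31),.039),("hoodR",(308.5,31),.039),("railL",(254.5,171),.014),("railR",(305.5,171),.014)]:
    print(n,(at_height("wrist",[uv],h,C)[0]*1000).round(1))
P=region_pts("wrist",np.ones(d.shape,bool),d,C)
u=np.array([.287,.958]);v=np.array([-.958,.287]);o=np.array([.634,.001])
q=(P[:,:2]-o);a=q@u;b=q@v
def rect(m,t):
    (c,wh,an)=cv2.minAreaRect((P[m][:,:2]*1000).astype(np.float32));print(t,m.sum(),np.round(c,1),np.round(wh,1),round(an,1))
box=(a>-.03)&(a<.2)&(abs(b)<.06)
rect(box&(P[:,2]>.0335)&(P[:,2]<.0375)&(a>.06),"roof")
rect(box&(P[:,2]>.0055)&(P[:,2]<.0105),"base")
rect(box&(P[:,2]>.0385),"hood")
rect(box&(P[:,2]>.029),"all high")
for n in ["rail","walls"]:
  for s0,s1 in ([(-.0,.03),(.0,.04)] if n=="rail" else [(.1,.11),(.12,.13)]):
    m=box&(a>s0)&(a<s1)&(P[:,2]>(.0115 if n=="rail" else .0325))
    print(n,s0,m.sum(),np.percentile(b[m],[2,50,98]).round(4) if m.sum() else "")
E
```

```text
rearL [593.   14.6   8. ]
rearR [679.5 -12.    8. ]
mouthL [638.4  78.8  35. ]
mouthR [678.1  65.7  35. ]
hoodL [659.4 141.   39. ]
hoodR [696.9 130.   39. ]
railL [608.7  11.4  14. ]
railR [663.   -4.6  14. ]
roof 2101 [671.  116.4] [94.6 41.1] 72.2
base 9816 [661.5  85.7] [175.6  90.8] 72.3
hood 37137 [645.9  82.2] [172.7  97.1] 73.7
all high 40460 [645.6  82.5] [173.   97.2] 74.0
rail -0.0 31410 [-0.0316  0.0103  0.0586]
rail 0.0 36257 [-0.0312  0.0111  0.0584]
walls 0.1 313 [-0.0221 -0.0084  0.0178]
walls 0.12 354 [-0.0222  0.0045  0.018 ]
```

```bash

python3 -m handwheel '{"xyz":[[1.57,2.33,3],[0,0,5],[0,0,5],[0,0,4],[0,0,2]],"angular":[[0,0,0.02],[0,0,0],[0,0,0],[0,0,0],[0,0,0]]}' >/dev/null
python3 -m handwheel '{"xyz":[[0,0,0],[0,0,0]],"angular":[[0,0,0],[0,0,0]]}'
python3 look.py w4 dispenser roller_axis cartridge
```

```text
time_s: 8.95
position: [0.6444, 0.0269, 0.0501]
tool_rot: [0.807, 0.59, -0.0, 0.0]
contact_force: [0.1, -0.3, -0.8]
width: 0.0253
grasp_force: 24.9
tcp [0.6444 0.0269 0.0501] toolx [ 0.304  0.953 -0.   ] F [ 0.1 -0.3 -0.8] 8.95
dispenser 0.78 [164.   0. 184. 261.] top z 0.0345 rect [656.5  86.4] [101.9  58.2] 77.1
roller_axis 0.63 [164.   0. 182. 262.] top z 0.0345 rect [656.1  84.6] [105.6  58.2] 77.1
roller_axis 0.56 [174.  11.  36.  64.] top z 0.0309 rect [642.8 126.1] [27.6 16. ] 71.0
cartridge 0.69 [229. 215.  61.  84.] top z 0.0627 rect [644.3  27.8] [36.1 25.8] 71.6
```

View pics/w4.png

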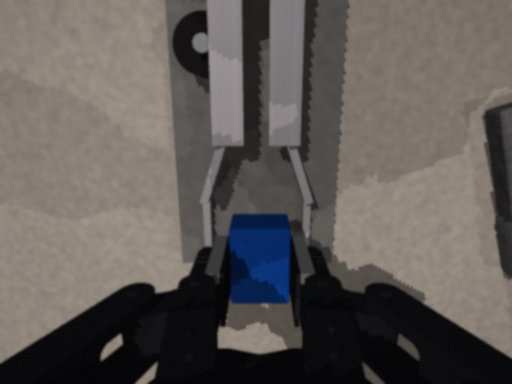

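```bash

python3 -m handwheel '{"xyz":[[0,0,1.5],[0,0,1],[0,0,0.8],[0,0,0],[0,0,0]],"angular":[[0,0,0],[0,0,0],[0,0,0],[0,0,0],[0,0,0]]}'
python3 -m handwheel '{"xyz":[[0,0,0],[0,0,0],[0,0,0],[0,0,0],[0,0,0]],"angular":[[0,0,0],[0,0,0],[0,0,0],[0,0,0],[0,0,0]]}' -0.05
python3 -m handwheel '{"xyz":[[0,0,-2],[0,0,-4],[0,0,-4],[0,0,-3],[0,0,0]],"angular":[[0,0,0],[0,0,0],[0,0,0],[0,0,0],[0,0,0]]}'
python3 -m handwheel '{"xyz":[[0,0,0]],"angular":[[0,0,0]]}' >/dev/null
python3 look.py w5 cartridge stick roller_axis mat
python3 - <<'E'
from h import *
z=np.load("w5.npz");C=(z["K"],z["D"],z["E"]);d=z["d"]
P=region_pts("wrist",np.ones(d.shape,bool),d,C)
u=np.array([.299,.954]);v=np.array([-.954,.299]);o=np.array([.6581,.0729])
a=(P[:,:2]-o)@u;b=(P[:,:2]-o)@v
for lo,hi,zl,zh in[(.005,.03,.032,.038),(.03,.06,.032,.038),(-.06,-.03,.011,.017),(-.06,-.03,.024,.032)]:
    m=(a>lo)&(a<hi)&(P[:,2]>zl)&(P[:,2]<zh)&(abs(b)<.04)
    print(lo,hi,zl,m.sum(),(np.percentile(b[m],[1,99])*1000).round(1) if m.sum() else "", b[m].mean()*1000)
E
```

```text
time_s: 9.65
position: [0.6435, 0.0269, 0.016]
tool_rot: [0.808, 0.59, -0.001, -0.0]
contact_force: [-0.2, -0.3, -0.0]
width: 0.0251
grasp_force: 25.4
time_s: 10.15
position: [0.6441, 0.0269, 0.0169]
tool_rot: [0.807, 0.59, 0.0, 0.0]
contact_force: [0.5, 0.1, 0.5]
width: 0.0409
grasp_force: 0.0
time_s: 10.65
position: [0.6476, 0.0267, 0.1522]
tool_rot: [0.807, 0.59, 0.004, 0.003]
contact_force: [0.7, -0.1, 0.3]
width: 0.0406
grasp_force: 0.0
tcp [0.6444 0.0269 0.1476] toolx [0.304 0.953 0.   ] F [ 0.1 -0.7 -0.8] 10.75
cartridge 0.63 [243. 163.  34.  44.] top z 0.0282 rect [643.4  27.5] [35.7 25.6] 73.0
cartridge 0.25 [407.  91.  75. 222.] top z 0.0196 rect [799.2 -48.5] [199.7  41.7] 90.0
stick 0.84 [  1. 127.  20.  48.] top z 0.0226 rect [451.6 110.9] [20.5  5.6] 76.0
roller_axis 0.56 [207.  42.  22.  39.] top z 0.0308 rect [643.2 125.9] [27.8 17.5] 76.3
mat 0.83 [  0.  34.  70. 168.] top z 0.0031 rect [476.  126.9] [142.2  60.5] 60.5
0.005 0.03 0.032 1397 [-19.1  21.2] 1.0460564369995777
0.03 0.06 0.032 1860 [-19.4  21.7] 1.158661995614473
-0.06 -0.03 0.011 344 [-28.6  31.3] 1.8141803825884277
-0.06 -0.03 0.024 1173 [-12.3  12.9] 0.2703594627360068
```

View pics/w5.png

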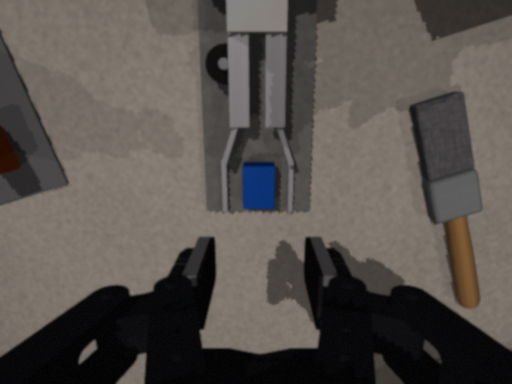

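The cartridge lies straight in the infeed at (260,186), let go, with clear floor on both sides.

```bash

python3 -m handwheel '{"xyz":[[0.72,-4.3,-1],[0.72,-4.3,-1],[0.72,-4.3,-1],[0.72,-4.3,-1],[0.72,-4.3,-1]],"angular":[[0,0,0],[0,0,0],[0,0,0],[0,0,0],[0,0,0]]}' 0.4 >/dev/null
python3 -m handwheel '{"xyz":[[0,0,0],[0,0,0],[0,0,0],[0,0,0]],"angular":[[0,0,-0.14],[0,0,-0.14],[0,0,0],[0,0,0]]}'
python3 look.py w6 stick mat
python3 - <<'E'
from h import *
z=np.load("w6.npz");C=(z["K"],z["D"],z["E"]);d=z["d"]
P=region_pts("wrist",np.ones(d.shape,bool),d,C)
a=z["a"][d>0].astype(int) if False else z["a"][np.nonzero(d>0)].astype(int)
org=(a[:,2]>a[:,0]+60)&(P[:,2]>.046)&(P[:,2]<.056)
(c,wh,an)=cv2.minAreaRect((P[org][:,:2]*1000).astype(np.float32));print("handle top",org.sum(),np.round(c,1),np.round(wh,1),an,np.median(P[org][:,2]))
bar=(P[:,2]>.011)&(P[:,2]<.02)&(abs(P[:,0]-.44)<.04)&(P[:,1]>.15)&(P[:,1]<.32)
(c,wh,an)=cv2.minAreaRect((P[bar][:,:2]*1000).astype(np.float32));print("bar",bar.sum(),np.round(c,1),np.round(wh,1),an,np.median(P[bar][:,2]),P[bar].min(0),P[bar].max(0))
E
```

```text
time_s: 11.9
position: [0.4499, 0.1265, 0.1963]
tool_rot: [0.719, 0.695, -0.0, -0.0]
contact_force: [-0.2, -0.4, 0.5]
width: 0.0597
grasp_force: 0.0
tcp [0.4499 0.1265 0.1963] toolx [ 0.033  0.999 -0.   ] F [-0.2 -0.4  0.5] 11.9
stick 0.87 [233.   0.  30. 207.] top z 0.0507 rect [439.9 121.9] [39.3 23.9] 88.2
mat 0.77 [183.   0. 115. 220.] top z 0.0034 rect [434.4 179.2] [205.7 100.7] 88.8
mat 0.62 [238.   0.  27. 208.] top z 0.0508 rect [440.2 122. ] [39.  23.3] 87.8
handle top 1106 [440.1 121.8] [39.4 23. ] 89.94512176513672 0.05033662930782157
bar 1643 [441.8 214.1] [128.   10.1] 88.93746185302734 0.014353502341253765 [0.43575294 0.15006076 0.01146986] [0.44761734 0.27816442 0.01670982]
```

View pics/w6.png

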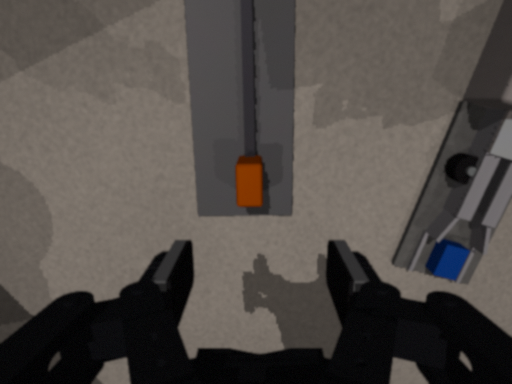

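The stick lies along its mat with the handle at (250,181) and the bar running up the picture. Its measured size (39x23 mm, top at 50 mm) agrees with the description. Next I grip the handle.

```bash

python3 -m handwheel '{"xyz":[[-0.48,-0.98,3],[0,0,4],[0,0,4],[0,0,4],[0,0,2]],"angular":[[0,0,-0.014],[0,0,0],[0,0,0],[0,0,0],[0,0,0]]}' >/dev/null
python3 -m handwheel '{"xyz":[[0,0,0.8],[0,0,0],[0,0,0]],"angular":[[0,0,0],[0,0,0],[0,0,0]]}'
python3 -m handwheel '{"xyz":[[0,0,0],[0,0,0],[0,0,0],[0,0,0],[0,0,0]],"angular":[[0,0,0],[0,0,0],[0,0,0],[0,0,0],[0,0,0]]}' -0.6 60
python3 -m handwheel '{"xyz":[[0,0,-2],[0,0,-3],[0,0,-3],[0,0,0],[0,0,0]],"angular":[[0,0,0],[0,0,0],[0,0,0],[0,0,0],[0,0,0]]}'
python3 look.py w7 stick
```

```text
time_s: 12.85
position: [0.441, 0.1221, 0.0195]
tool_rot: [0.713, 0.702, 0.0, 0.0]
contact_force: [0.0, 0.6, 0.4]
width: 0.0601
grasp_force: 0.0
time_s: 13.35
position: [0.441, 0.1222, 0.0199]
tool_rot: [0.712, 0.702, 0.001, 0.001]
contact_force: [-0.2, 0.0, 7.6]
width: 0.0232
grasp_force: 59.0
time_s: 13.85
position: [0.4407, 0.1222, 0.0995]
tool_rot: [0.712, 0.702, 0.001, 0.001]
contact_force: [-0.3, -0.3, -1.6]
width: 0.023
grasp_force: 59.2
tcp [0.4407 0.1222 0.0995] toolx [0.015 1.    0.   ] F [-0.3 -0.3 -1.6] 13.85
stick 0.97 [230.   0.  64. 335.] top z 0.1302 rect [440.5 122.3] [40.2 23.6] 89.0
```

```bash

python3 -m handwheel '{"xyz":[[-3.95,2.12,0],[-3.95,2.12,0],[-3.95,2.12,0],[-3.95,2.12,0],[-3.95,2.12,0]],"angular":[[0,0,0],[0,0,0],[0,0,0],[0,0,0],[0,0,0]]}' >/dev/null
python3 -m handwheel '{"xyz":[[-3.95,2.12,0],[-3.95,2.12,0],[0,0,0],[0,0,0],[0,0,0]],"angular":[[0,0,0],[0,0,0],[0,0,0.144],[0,0,0.144],[0,0,0]]}' 
python3 -m handwheel '{"xyz":[[0,0,0],[0,0,0],[0,0,0]],"angular":[[0,0,0],[0,0,0],[0,0,0]]}' >/dev/null
cat > where.py <<'E'
from h import *
u=np.array([.299,.954]);v=np.array([-.954,.299]);o=np.array([.65705,.0732])
p,R,s=tool();q=p[:2]-o;F=s["contact_force"]
print("t %.2f tip x %.1f y %.1f under z %.1f yaw %.2f | F along %.1f lat %.1f z %.1f"%(s["time_s"],(q@u)*1000+165*R[:2,0]@u,(q@v)*1000+165*R[:2,0]@v,p[2]*1000-16.9,np.degrees(np.arctan2(R[1,0],R[0,0])),F[:2]@u,F[:2]@v,F[2]),s["torque"].round(2))
E
python3 where.py
python3 - <<'E'
from h import *
# scene view check of stick tip and dispenser with top cam
a,d=grab_frame("top");C=cam("top");P=region_pts("top",np.ones(d.shape,bool),d,C)
u=np.array([.299,.954]);v=np.array([-.954,.299]);o=np.array([.65705,.0732])
x=(P[:,:2]-o)@u;y=(P[:,:2]-o)@v
for lo,hi in[(-.19,-.15),(-.15,-.11),(-.11,-.07)]:
    m=(x>lo)&(x<hi)&(abs(y)<.03)&(P[:,2]>.06)&(P[:,2]<.13)
    print(lo,m.sum(),P[m][:,2].mean() if m.sum() else "",y[m].mean()*1000 if m.sum() else "",x[m].max()if m.sum() else "")
E
python3 look.py w8
```

```text
time_s: 14.95
position: [0.5832, -0.1567, 0.0967]
tool_rot: [0.806, 0.591, -0.001, -0.002]
contact_force: [-0.7, -0.3, -2.0]
width: 0.023
grasp_force: 59.1
t 15.25 tip x -75.7 y 1.4 under z 81.6 yaw 72.77 | F along 0.3 lat -0.1 z -1.7 [0.   0.05 0.05]
-0.19 29 0.09373708581915312 0.9635832989153812 -0.15151169432996778
-0.15 36 0.09297087729027871 1.4615471068542967 -0.11094043261218918
-0.11 33 0.09316375700876477 1.7045247162444805 -0.07455726907097154
tcp [ 0.5843 -0.1563  0.0987] toolx [ 0.297  0.955 -0.   ] F [-0.7 -0.2 -1.6] 15.3
```

```bash

python3 -m handwheel '{"xyz":[[0,0.12,3],[0,0,2.5],[0,0,1.2],[0,0,0.35],[0,0,0]],"angular":[[0,0,0],[0,0,0],[0,0,0],[0,0,0],[0,0,0]]}' >/dev/null
python3 -m handwheel '{"xyz":[[0,0,0],[0,0,0],[0,0,0]],"angular":[[0,0,0],[0,0,0],[0,0,0]]}' >/dev/null
python3 where.py
python3 -m handwheel '{"xyz":[[0.3,0,0],[0.3,0,0],[0.3,0,0],[0.3,0,0],[0,0,0]],"angular":[[0,0,0],[0,0,0],[0,0,0],[0,0,0],[0,0,0]]}' >/dev/null
python3 where.py
python3 -m handwheel '{"xyz":[[0.3,0,0],[0.3,0,0],[0.3,0,0],[0.3,0,0],[0,0,0]],"angular":[[0,0,0],[0,0,0],[0,0,0],[0,0,0],[0,0,0]]}' >/dev/null
python3 where.py
```

```text
t 16.15 tip x -76.1 y -1.2 under z 12.4 yaw 72.64 | F along -0.2 lat -0.1 z -1.8 [-0.01  0.01  0.06]
t 16.65 tip x -63.5 y -0.4 under z 11.4 yaw 72.67 | F along 0.3 lat 0.1 z -1.4 [-0.02  0.01 -0.  ]
t 17.15 tip x -51.6 y -0.4 under z 11.4 yaw 72.66 | F along -0.1 lat -0.4 z -2.0 [-0.03 -0.06 -0.05]
```

```bash
sed 's/$//' where.py > guard.py; cat >> guard.py <<'E'
import sys
sys.exit(1 if -(F[:2]@u)>float(sys.argv[1]) else 0)
E
python3 -m handwheel '{"xyz":[[0.35,0,0],[0.35,0,0],[0.35,0,0],[0.35,0,0]],"angular":[[0,0,0],[0,0,0],[0,0,0],[0,0,0]]}' >/dev/null
python3 guard.py 4 &&
python3 -m handwheel '{"xyz":[[0.35,0,0],[0.35,0,0],[0.35,0,0],[0.35,0,0]],"angular":[[0,0,0],[0,0,0],[0,0,0],[0,0,0]]}' >/dev/null &&
python3 guard.py 4 &&
python3 -m handwheel '{"xyz":[[0.35,0,0],[0.35,0,0],[0.35,0,0],[0.35,0,0]],"angular":[[0,0,0],[0,0,0],[0,0,0],[0,0,0]]}' >/dev/null &&
python3 guard.py 4
python3 look.py w9 cartridge
```

```text
t 17.55 tip x -37.7 y -0.5 under z 11.4 yaw 72.64 | F along -0.4 lat 0.6 z -1.7 [-0.04  0.04  0.07]
t 17.95 tip x -23.7 y -0.4 under z 11.4 yaw 72.64 | F along 1.5 lat -0.2 z -1.9 [-0.07  0.04  0.03]
t 18.35 tip x -9.8 y -0.5 under z 11.4 yaw 72.64 | F along -0.5 lat -0.2 z -1.2 [-0.05  0.05  0.  ]
tcp [ 0.6053 -0.0937  0.0283] toolx [ 0.298  0.954 -0.   ] F [ 0.1 -0.6 -1.2] 18.35
```

```bash
python3 - <<'E'
from h import *
a,d=grab_frame("top");cv2.imwrite("pics/top3.png",cv2.resize(a[130:220,170:300],(780,540),interpolation=cv2.INTER_CUBIC))
b,_=grab_frame("scene");cv2.imwrite("pics/scene3.png",cv2.resize(b[160:250,200:340],(780,500),interpolation=cv2.INTER_CUBIC))
E
```

```text
(no output)
```

View pics/top3.png

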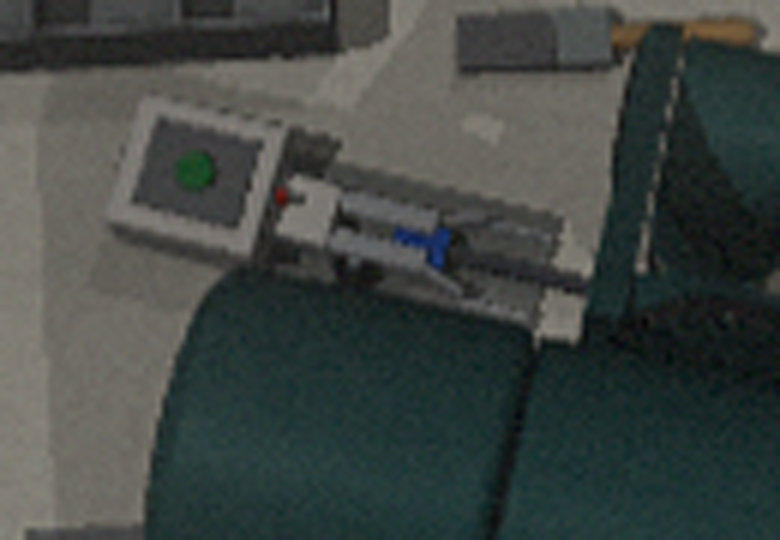

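The blue cartridge has entered the channel straight at about (420,243), with the dark bar behind it. I carry on in small steps with force checks.

```bash

python3 -m handwheel '{"xyz":[[0.15,0,0],[0.15,0,0],[0.15,0,0],[0.15,0,0]],"angular":[[0,0,0],[0,0,0],[0,0,0],[0,0,0]]}' >/dev/null
python3 guard.py 7 &&
python3 -m handwheel '{"xyz":[[0.1,0,0],[0.1,0,0]],"angular":[[0,0,0],[0,0,0]]}' >/dev/null &&
python3 guard.py 7 &&
python3 -m handwheel '{"xyz":[[0.1,0,0],[0.1,0,0]],"angular":[[0,0,0],[0,0,0]]}' >/dev/null &&
python3 guard.py 7 &&
python3 -m handwheel '{"xyz":[[0.1,0,0],[0.1,0,0]],"angular":[[0,0,0],[0,0,0]]}' >/dev/null &&
python3 guard.py 7 &&
python3 -m handwheel '{"xyz":[[0.1,0,0],[0.1,0,0]],"angular":[[0,0,0],[0,0,0]]}' >/dev/null &&
python3 guard.py 7 &&
python3 -m handwheel '{"xyz":[[0.1,0,0],[0.1,0,0]],"angular":[[0,0,0],[0,0,0]]}' >/dev/null &&
python3 guard.py 7 &&
python3 -m handwheel '{"xyz":[[0.1,0,0],[0.1,0,0]],"angular":[[0,0,0],[0,0,0]]}' >/dev/null &&
python3 guard.py 7 &&
python3 -m handwheel '{"xyz":[[0.1,0,0],[0.1,0,0]],"angular":[[0,0,0],[0,0,0]]}' >/dev/null &&
python3 guard.py 7 &&
python3 -m handwheel '{"xyz":[[0.1,0,0],[0.1,0,0]],"angular":[[0,0,0],[0,0,0]]}' >/dev/null &&
python3 guard.py 7 
```

```text
t 18.95 tip x -4.0 y -0.5 under z 11.4 yaw 72.63 | F along 0.0 lat -0.2 z -1.4 [-0.05 -0.    0.  ]
t 19.15 tip x -1.9 y -0.4 under z 11.4 yaw 72.64 | F along -1.0 lat -0.0 z -0.7 [-0.06 -0.05 -0.04]
t 19.35 tip x 0.0 y -0.5 under z 11.4 yaw 72.64 | F along 0.2 lat -0.8 z 0.3 [-0.04  0.02 -0.01]
t 19.55 tip x 2.0 y -0.4 under z 11.4 yaw 72.64 | F along -1.1 lat 0.6 z -1.5 [ 0.   -0.01 -0.01]
t 19.75 tip x 3.9 y -0.7 under z 11.5 yaw 72.64 | F along -0.6 lat 0.3 z -0.5 [-0.14  0.01 -0.08]
t 19.95 tip x 5.6 y -0.8 under z 11.5 yaw 72.64 | F along -2.6 lat -0.5 z -1.2 [-0.52  0.07 -0.18]
t 20.15 tip x 7.8 y -0.5 under z 11.4 yaw 72.64 | F along -3.1 lat -0.5 z -0.4 [-0.54  0.03 -0.06]
t 20.35 tip x 10.0 y -0.3 under z 11.4 yaw 72.64 | F along -2.8 lat 0.7 z -1.2 [-0.39  0.08 -0.03]
t 20.55 tip x 12.1 y -0.3 under z 11.4 yaw 72.64 | F along -3.5 lat 0.6 z -0.6 [-0.41  0.12 -0.03]
```

```bash
g(){ python3 guard.py 6; }
python3 -m handwheel '{"xyz":[[0.1,0,0],[0.1,0,0]],"angular":[[0,0,0],[0,0,0]]}' >/dev/null && g &&
python3 -m handwheel '{"xyz":[[0.1,0,0],[0.1,0,0]],"angular":[[0,0,0],[0,0,0]]}' >/dev/null && g &&
python3 -m handwheel '{"xyz":[[0.1,0,0],[0.1,0,0]],"angular":[[0,0,0],[0,0,0]]}' >/dev/null && g &&
python3 -m handwheel '{"xyz":[[0.1,0,0],[0.1,0,0]],"angular":[[0,0,0],[0,0,0]]}' >/dev/null && g &&
python3 -m handwheel '{"xyz":[[0.1,0,0],[0.05,0,0]],"angular":[[0,0,0],[0,0,0]]}' >/dev/null && g &&
python3 -m handwheel '{"xyz":[[0.05,0,0]],"angular":[[0,0,0]]}' >/dev/null && g &&
python3 -m handwheel '{"xyz":[[0.05,0,0]],"angular":[[0,0,0]]}' >/dev/null && g &&
python3 -m handwheel '{"xyz":[[0.05,0,0]],"angular":[[0,0,0]]}' >/dev/null && g &&
python3 -m handwheel '{"xyz":[[0.05,0,0]],"angular":[[0,0,0]]}' >/dev/null && g &&
python3 -m handwheel '{"xyz":[[0.05,0,0]],"angular":[[0,0,0]]}' >/dev/null && g &&
python3 -m handwheel '{"xyz":[[0.05,0,0]],"angular":[[0,0,0]]}' >/dev/null && g &&
python3 -m handwheel '{"xyz":[[0.05,0,0]],"angular":[[0,0,0]]}' >/dev/null && g &&
python3 -m handwheel '{"xyz":[[0.05,0,0]],"angular":[[0,0,0]]}' >/dev/null && g &&
python3 -m handwheel '{"xyz":[[0.05,0,0]],"angular":[[0,0,0]]}' >/dev/null && g &&
python3 -m handwheel '{"xyz":[[0.05,0,0]],"angular":[[0,0,0]]}' >/dev/null && g &&
python3 -m handwheel '{"xyz":[[0.05,0,0]],"angular":[[0,0,0]]}' >/dev/null && g &&
python3 -m handwheel '{"xyz":[[0.05,0,0]],"angular":[[0,0,0]]}' >/dev/null && g &&
python3 -m handwheel '{"xyz":[[0.05,0,0]],"angular":[[0,0,0]]}' >/dev/null && g &&
python3 -m handwheel '{"xyz":[[0.05,0,0]],"angular":[[0,0,0]]}' >/dev/null && g &&
python3 -m handwheel '{"xyz":[[0.05,0,0]],"angular":[[0,0,0]]}' >/dev/null && g &&
python3 -m handwheel '{"xyz":[[0.05,0,0]],"angular":[[0,0,0]]}' >/dev/null && g &&
python3 -m handwheel '{"xyz":[[0.05,0,0]],"angular":[[0,0,0]]}' >/dev/null && g &&
python3 -m handwheel '{"xyz":[[0.05,0,0]],"angular":[[0,0,0]]}' >/dev/null && g &&
python3 -m handwheel '{"xyz":[[0.05,0,0]],"angular":[[0,0,0]]}' >/dev/null && g &&
python3 -m handwheel '{"xyz":[[0.05,0,0]],"angular":[[0,0,0]]}' >/dev/null && g &&
python3 -m handwheel '{"xyz":[[0.05,0,0]],"angular":[[0,0,0]]}' >/dev/null && g
```

```text
t 20.75 tip x 14.1 y -0.5 under z 11.4 yaw 72.64 | F along -1.9 lat 0.8 z -1.0 [-0.45  0.05 -0.02]
t 20.95 tip x 16.1 y -0.6 under z 11.4 yaw 72.63 | F along -2.6 lat -0.9 z -0.8 [-0.38  0.03 -0.14]
t 21.15 tip x 18.1 y -0.6 under z 11.5 yaw 72.64 | F along -2.3 lat -0.9 z -1.2 [-0.43  0.07 -0.12]
t 21.35 tip x 20.1 y -0.6 under z 11.4 yaw 72.64 | F along -1.7 lat -1.0 z -1.8 [-0.43 -0.07 -0.12]
t 21.55 tip x 21.6 y -0.5 under z 11.4 yaw 72.64 | F along -2.4 lat -1.0 z -0.4 [-0.39 -0.06 -0.19]
t 21.65 tip x 22.0 y -0.5 under z 11.4 yaw 72.64 | F along -1.8 lat -1.2 z -1.0 [-0.36 -0.11 -0.15]
t 21.75 tip x 22.5 y -0.5 under z 11.4 yaw 72.63 | F along -1.8 lat -0.7 z -1.3 [-0.36 -0.06 -0.18]
t 21.85 tip x 23.0 y -0.5 under z 11.4 yaw 72.63 | F along -1.7 lat -0.7 z -1.2 [-0.38 -0.03 -0.2 ]
t 21.95 tip x 23.5 y -0.5 under z 11.4 yaw 72.64 | F along -2.0 lat -1.2 z -0.6 [-0.35 -0.06 -0.12]
t 22.05 tip x 24.0 y -0.5 under z 11.4 yaw 72.64 | F along -1.6 lat -1.2 z -0.6 [-0.36 -0.11 -0.2 ]
t 22.15 tip x 24.5 y -0.5 under z 11.5 yaw 72.64 | F along -2.0 lat -0.7 z -1.3 [-0.37 -0.14 -0.18]
t
[... 798 characters left out ...]

t 23.05 tip x 29.0 y -0.4 under z 11.4 yaw 72.64 | F along -2.2 lat -1.0 z -1.0 [-0.37 -0.08 -0.2 ]
t 23.15 tip x 29.5 y -0.5 under z 11.4 yaw 72.64 | F along -1.4 lat -1.2 z -0.5 [-0.42 -0.09 -0.1 ]
t 23.25 tip x 30.0 y -0.4 under z 11.4 yaw 72.64 | F along -1.7 lat -0.6 z -0.9 [-0.41 -0.08 -0.16]
t 23.35 tip x 30.5 y -0.4 under z 11.4 yaw 72.64 | F along -1.1 lat -1.6 z -1.2 [-0.37 -0.11 -0.17]
t 23.45 tip x 31.0 y -0.4 under z 11.5 yaw 72.64 | F along -1.2 lat -1.4 z -0.8 [-0.41 -0.11 -0.15]
t 23.55 tip x 31.5 y -0.4 under z 11.4 yaw 72.64 | F along -2.0 lat -0.8 z -0.7 [-0.39 -0.09 -0.19]
t 23.65 tip x 32.0 y -0.4 under z 11.4 yaw 72.64 | F along -1.5 lat -0.7 z -1.1 [-0.35 -0.1  -0.16]
```

```bash
g(){ python3 guard.py 4.5; }
python3 -m handwheel '{"xyz":[[0.05,0,0]],"angular":[[0,0,0]]}' >/dev/null && g &&
python3 -m handwheel '{"xyz":[[0.05,0,0]],"angular":[[0,0,0]]}' >/dev/null && g &&
python3 -m handwheel '{"xyz":[[0.05,0,0]],"angular":[[0,0,0]]}' >/dev/null && g &&
python3 -m handwheel '{"xyz":[[0.05,0,0]],"angular":[[0,0,0]]}' >/dev/null && g &&
python3 -m handwheel '{"xyz":[[0.05,0,0]],"angular":[[0,0,0]]}' >/dev/null && g &&
python3 -m handwheel '{"xyz":[[0.05,0,0]],"angular":[[0,0,0]]}' >/dev/null && g &&
python3 -m handwheel '{"xyz":[[0.05,0,0]],"angular":[[0,0,0]]}' >/dev/null && g &&
python3 -m handwheel '{"xyz":[[0.05,0,0]],"angular":[[0,0,0]]}' >/dev/null && g &&
python3 -m handwheel '{"xyz":[[0.05,0,0]],"angular":[[0,0,0]]}' >/dev/null && g &&
python3 -m handwheel '{"xyz":[[0.05,0,0]],"angular":[[0,0,0]]}' >/dev/null && g &&
python3 -m handwheel '{"xyz":[[0.05,0,0]],"angular":[[0,0,0]]}' >/dev/null && g &&
python3 -m handwheel '{"xyz":[[0.05,0,0]],"angular":[[0,0,0]]}' >/dev/null && g &&
python3 -m handwheel '{"xyz":[[0.05,0,0]],"angular":[[0,0,0]]}' >/dev/null && g &&
python3 -m handwheel '{"xyz":[[0.05,0,0]],"angular":[[0,0,0]]}' >/dev/null && g &&
python3 -m handwheel '{"xyz":[[0.05,0,0]],"angular":[[0,0,0]]}' >/dev/null && g &&
python3 -m handwheel '{"xyz":[[0.05,0,0]],"angular":[[0,0,0]]}' >/dev/null && g &&
python3 -m handwheel '{"xyz":[[0.05,0,0]],"angular":[[0,0,0]]}' >/dev/null && g &&
python3 -m handwheel '{"xyz":[[0.05,0,0]],"angular":[[0,0,0]]}' >/dev/null && g &&
python3 -m handwheel '{"xyz":[[0.05,0,0]],"angular":[[0,0,0]]}' >/dev/null && g &&
python3 -m handwheel '{"xyz":[[0.05,0,0]],"angular":[[0,0,0]]}' >/dev/null && g &&
python3 -m handwheel '{"xyz":[[0.05,0,0]],"angular":[[0,0,0]]}' >/dev/null && g &&
python3 -m handwheel '{"xyz":[[0.05,0,0]],"angular":[[0,0,0]]}' >/dev/null && g &&
python3 -m handwheel '{"xyz":[[0.05,0,0]],"angular":[[0,0,0]]}' >/dev/null && g &&
python3 -m handwheel '{"xyz":[[0.05,0,0]],"angular":[[0,0,0]]}' >/dev/null && g &&
python3 -m handwheel '{"xyz":[[0.05,0,0]],"angular":[[0,0,0]]}' >/dev/null && g &&
python3 -m handwheel '{"xyz":[[0.05,0,0]],"angular":[[0,0,0]]}' >/dev/null && g &&
python3 -m handwheel '{"xyz":[[0.05,0,0]],"angular":[[0,0,0]]}' >/dev/null && g &&
python3 -m handwheel '{"xyz":[[0.05,0,0]],"angular":[[0,0,0]]}' >/dev/null && g &&
python3 -m handwheel '{"xyz":[[0.05,0,0]],"angular":[[0,0,0]]}' >/dev/null && g &&
python3 -m handwheel '{"xyz":[[0.05,0,0]],"angular":[[0,0,0]]}' >/dev/null && g
```

```text
t 23.75 tip x 32.5 y -0.4 under z 11.4 yaw 72.64 | F along -2.0 lat -1.0 z -1.3 [-0.39 -0.06 -0.2 ]
t 23.85 tip x 33.0 y -0.4 under z 11.4 yaw 72.64 | F along -1.5 lat -0.7 z -0.5 [-0.38 -0.13 -0.18]
t 23.95 tip x 33.5 y -0.5 under z 11.4 yaw 72.64 | F along -1.8 lat -0.9 z -1.4 [-0.34 -0.1  -0.22]
t 24.05 tip x 34.0 y -0.4 under z 11.4 yaw 72.64 | F along -1.8 lat -1.3 z -2.0 [-0.37 -0.16 -0.16]
t 24.15 tip x 34.5 y -0.4 under z 11.4 yaw 72.64 | F along -2.6 lat -0.4 z -0.9 [-0.37 -0.12 -0.21]
t 24.25 tip x 35.0 y -0.4 under z 11.4 yaw 72.64 | F along -1.8 lat -2.0 z -0.8 [-0.4  -0.01 -0.15]
t 24.35 tip x 35.5 y -0.4 under z 11.4 yaw 72.64 | F along -1.8 lat -0.7 z -2.4 [-0.34  0.   -0.19]
t 24.45 tip x 36.0 y -0.4 under z 11.4 yaw 72.64 | F along -1.9 lat -0.7 z -1.5 [-0.37 -0.09 -0.18]
t 24.55 tip x 36.5 y -0.4 under z 11.4 yaw 72.64 | F along -1.9 lat -0.7 z -1.0 [-0.34 -0.15 -0.2 ]
t 24.65 tip x 37.0 y -0.4 under z 11.4 yaw 72.64 | F along -1.2 lat -0.2 z -1.5 [-0.4  -0.1  -0.16]
t 24.75 tip x 37.5 y -0.4 under z 11.4 yaw 72.64 | F along -1.8 lat -0.9 z -1.5 [-0.39 -0.08 -0.17]

[... 1199 characters left out ...]

t 26.05 tip x 44.0 y -0.4 under z 11.4 yaw 72.64 | F along -1.4 lat -1.2 z -0.1 [-0.41 -0.07 -0.21]
t 26.15 tip x 44.5 y -0.4 under z 11.4 yaw 72.64 | F along -2.1 lat -1.4 z -1.0 [-0.36 -0.06 -0.16]
t 26.25 tip x 45.0 y -0.4 under z 11.4 yaw 72.64 | F along -1.1 lat -0.9 z -1.0 [-0.38 -0.08 -0.14]
t 26.35 tip x 45.5 y -0.5 under z 11.4 yaw 72.64 | F along -1.8 lat -0.9 z -0.3 [-0.35 -0.09 -0.17]
t 26.45 tip x 46.0 y -0.4 under z 11.4 yaw 72.64 | F along -0.8 lat -1.7 z -1.8 [-0.33 -0.19 -0.14]
t 26.55 tip x 46.5 y -0.4 under z 11.4 yaw 72.64 | F along -1.5 lat -1.3 z -1.6 [-0.35 -0.12 -0.18]
t 26.65 tip x 47.0 y -0.4 under z 11.4 yaw 72.64 | F along -2.4 lat -1.0 z -1.9 [-0.33 -0.04 -0.18]
```

```bash
g(){ python3 guard.py 4.5; }
python3 -m handwheel '{"xyz":[[0.05,0,0]],"angular":[[0,0,0]]}' >/dev/null && g &&
python3 -m handwheel '{"xyz":[[0.05,0,0]],"angular":[[0,0,0]]}' >/dev/null && g &&
python3 -m handwheel '{"xyz":[[0.05,0,0]],"angular":[[0,0,0]]}' >/dev/null && g &&
python3 -m handwheel '{"xyz":[[0.05,0,0]],"angular":[[0,0,0]]}' >/dev/null && g &&
python3 -m handwheel '{"xyz":[[0.05,0,0]],"angular":[[0,0,0]]}' >/dev/null && g &&
python3 -m handwheel '{"xyz":[[0.05,0,0]],"angular":[[0,0,0]]}' >/dev/null && g &&
python3 -m handwheel '{"xyz":[[0.05,0,0]],"angular":[[0,0,0]]}' >/dev/null && g &&
python3 -m handwheel '{"xyz":[[0.05,0,0]],"angular":[[0,0,0]]}' >/dev/null && g &&
python3 -m handwheel '{"xyz":[[0.05,0,0]],"angular":[[0,0,0]]}' >/dev/null && g &&
python3 -m handwheel '{"xyz":[[0.05,0,0]],"angular":[[0,0,0]]}' >/dev/null && g &&
python3 -m handwheel '{"xyz":[[0.05,0,0]],"angular":[[0,0,0]]}' >/dev/null && g &&
python3 -m handwheel '{"xyz":[[0.05,0,0]],"angular":[[0,0,0]]}' >/dev/null && g &&
python3 -m handwheel '{"xyz":[[0.05,0,0]],"angular":[[0,0,0]]}' >/dev/null && g &&
python3 -m handwheel '{"xyz":[[0.05,0,0]],"angular":[[0,0,0]]}' >/dev/null && g &&
python3 -m handwheel '{"xyz":[[0.05,0,0]],"angular":[[0,0,0]]}' >/dev/null && g &&
python3 -m handwheel '{"xyz":[[0.05,0,0]],"angular":[[0,0,0]]}' >/dev/null && g &&
python3 -m handwheel '{"xyz":[[0.05,0,0]],"angular":[[0,0,0]]}' >/dev/null && g &&
python3 -m handwheel '{"xyz":[[0.05,0,0]],"angular":[[0,0,0]]}' >/dev/null && g &&
python3 -m handwheel '{"xyz":[[0.05,0,0]],"angular":[[0,0,0]]}' >/dev/null && g &&
python3 -m handwheel '{"xyz":[[0.05,0,0]],"angular":[[0,0,0]]}' >/dev/null && g &&
python3 -m handwheel '{"xyz":[[0.05,0,0]],"angular":[[0,0,0]]}' >/dev/null && g &&
python3 -m handwheel '{"xyz":[[0.05,0,0]],"angular":[[0,0,0]]}' >/dev/null && g &&
python3 -m handwheel '{"xyz":[[0.05,0,0]],"angular":[[0,0,0]]}' >/dev/null && g
```

```text
t 26.75 tip x 47.5 y -0.4 under z 11.4 yaw 72.64 | F along -1.9 lat -0.7 z -2.4 [-0.35 -0.08 -0.18]
t 26.85 tip x 48.0 y -0.3 under z 11.4 yaw 72.64 | F along -2.2 lat -1.4 z -1.0 [-0.33 -0.12 -0.11]
t 26.95 tip x 48.5 y -0.3 under z 11.4 yaw 72.64 | F along -1.5 lat -1.4 z -1.4 [-0.31 -0.11 -0.12]
t 27.05 tip x 49.0 y -0.3 under z 11.3 yaw 72.64 | F along -1.2 lat -0.6 z -1.4 [-0.29 -0.04 -0.16]
t 27.15 tip x 49.5 y -0.3 under z 11.4 yaw 72.64 | F along -1.0 lat -0.6 z -1.3 [-0.29 -0.08 -0.1 ]
t 27.25 tip x 50.0 y -0.3 under z 11.4 yaw 72.64 | F along -0.7 lat -0.1 z -0.9 [-0.26 -0.06 -0.11]
t 27.35 tip x 50.5 y -0.3 under z 11.4 yaw 72.64 | F along -2.0 lat -1.8 z -1.8 [-0.24 -0.01 -0.13]
t 27.45 tip x 51.1 y -0.3 under z 11.4 yaw 72.64 | F along -1.7 lat -0.4 z -0.9 [-0.26 -0.11 -0.09]
t 27.55 tip x 51.5 y -0.3 under z 11.4 yaw 72.64 | F along -0.6 lat -0.1 z -2.1 [-0.22 -0.03 -0.12]
t 27.65 tip x 52.0 y -0.3 under z 11.4 yaw 72.64 | F along -0.9 lat -0.4 z -1.3 [-0.22 -0.07 -0.09]
t 27.75 tip x 52.6 y -0.3 under z 11.4 yaw 72.64 | F along -0.6 lat 0.3 z -1.0 [-0.04 -0.04 -0.05]
t 27.85 tip x 52.9 y -0.2 under z 11.4 yaw 72.65 | F along -2.3 lat -0.3 z -0.9 [-0.48  0.08 -0.02]
t 27.95 tip x 52.9 y -0.2 under z 11.4 yaw 72.66 | F along -4.3 lat -0.1 z -0.2 [-0.78  0.18 -0.03]
t 28.05 tip x 53.0 y -0.2 under z 11.4 yaw 72.68 | F along -7.0 lat -1.0 z -0.5 [-1.08  0.3  -0.03]
```

```bash

python3 -m handwheel '{"xyz":[[0.02,0,0],[0,0,0],[0,0,0]],"angular":[[0,0,0],[0,0,0],[0,0,0]]}' >/dev/null; python3 where.py
python3 -m handwheel '{"xyz":[[0,0,0],[0,0,0]],"angular":[[0,0,0],[0,0,0]]}' >/dev/null; python3 where.py
```

```text
t 28.35 tip x 53.0 y -0.2 under z 11.5 yaw 72.66 | F along -6.8 lat -0.4 z -0.1 [-0.93  0.24 -0.02]
t 28.55 tip x 53.0 y -0.2 under z 11.5 yaw 72.66 | F along -6.4 lat -0.0 z 0.2 [-0.9   0.34  0.  ]
```

```bash

python3 -m handwheel '{"xyz":[[0.04,0,0],[0,0,0],[0,0,0],[0,0,0]],"angular":[[0,0,0],[0,0,0],[0,0,0],[0,0,0]]}' >/dev/null; python3 where.py
python3 -m handwheel '{"xyz":[[-0.1,0,0],[-0.3,0,0],[-0.5,0,0],[-1,0,0],[-2,0,0]],"angular":[[0,0,0],[0,0,0],[0,0,0],[0,0,0],[0,0,0]]}' >/dev/null
python3 -m handwheel '{"xyz":[[-2.5,0,0],[-2.5,0,0],[-2.5,0,0],[-2,0,0],[0,0,0]],"angular":[[0,0,0],[0,0,0],[0,0,0],[0,0,0],[0,0,0]]}' >/dev/null;python3 where.py
```

```text
t 28.95 tip x 53.0 y -0.3 under z 11.5 yaw 72.67 | F along -7.7 lat -0.5 z 1.1 [-1.12  0.34  0.02]
t 29.95 tip x -82.3 y -1.0 under z 11.5 yaw 72.49 | F along -0.6 lat 0.1 z -1.5 [-0.    0.    0.03]
```

```bash

python3 -m handwheel '{"xyz":[[0,0,-2],[0,0,-3],[0,0,-2.5],[0,0,0],[0,0,0]],"angular":[[0,0,0],[0,0,0],[0,0,0],[0,0,-0.144],[0,0,-0.144]]}' >/dev/null
python3 -m handwheel '{"xyz":[[4.04,-2.09,0],[4.04,-2.09,0],[4.04,-2.09,0],[4.04,-2.09,0],[4.04,-2.09,0]],"angular":[[0,0,0],[0,0,0],[0,0,0],[0,0,0],[0,0,0]]}' >/dev/null
python3 -m handwheel '{"xyz":[[4.04,-2.09,0],[4.04,-2.09,0],[0,0,0],[0,0,0],[0,0,0]],"angular":[[0,0,0],[0,0,0],[0,0,0],[0,0,0],[0,0,0]]}'
python3 where.py; python3 look.py w10 stick mat
```

```text
time_s: 31.45
position: [0.4434, 0.1244, 0.1035]
tool_rot: [0.712, 0.702, 0.0, 0.0]
contact_force: [0.6, 0.3, -1.5]
width: 0.023
grasp_force: 59.2
t 31.45 tip x 143.1 y 266.1 under z 86.6 yaw 89.14 | F along 0.5 lat -0.5 z -1.5 [-0.06  0.03 -0.01]
tcp [0.4434 0.1244 0.1035] toolx [ 0.015  1.    -0.   ] F [ 0.6  0.3 -1.5] 31.45
stick 0.82 [227.   0.  65. 337.] top z 0.1342 rect [443.3 124.7] [39.7 24.7] 89.0
mat 0.84 [169.   0. 155. 252.] top z 0.0033 rect [434.1 166.8] [179.5 102.3] 88.6
mat 0.48 [438. 166.  70. 172.] top z 0.0132 rect [613.8  60.1] [ 57.5 139.3] 11.2
```

```bash

python3 -m handwheel '{"xyz":[[-0.22,-0.24,3],[0,0,3],[0,0,1.5],[0,0,0.5],[0,0,0.3]],"angular":[[0,0,0],[0,0,0],[0,0,0],[0,0,0],[0,0,0]]}' >/dev/null
python3 -m handwheel '{"xyz":[[0,0,0],[0,0,0],[0,0,0]],"angular":[[0,0,0],[0,0,0],[0,0,0]]}'
python3 -m handwheel '{"xyz":[[0,0,0],[0,0,0],[0,0,0],[0,0,0],[0,0,0]],"angular":[[0,0,0],[0,0,0],[0,0,0],[0,0,0],[0,0,0]]}' 0.2
python3 -m handwheel '{"xyz":[[0,0,-2],[0,0,-4],[0,0,-4],[0,0,-4],[0,0,-4]],"angular":[[0,0,0],[0,0,0],[0,0,0],[0,0,0],[0,0,0]]}' >/dev/null
python3 -m handwheel '{"xyz":[[0,0,0],[0,0,0],[0,0,0]],"angular":[[0,0,0],[0,0,0],[0,0,0]]}'
python3 look.py w11 stick mat cartridge
python3 - <<'E'
from h import *
a,d=grab_frame("top");b,_=grab_frame("wrist")
c=cv2.resize(a[130:260,150:300],(600,520),interpolation=cv2.INTER_CUBIC);cv2.imwrite("pics/end.png",c)
E
```

```text
time_s: 32.4
position: [0.4408, 0.1226, 0.021]
tool_rot: [0.712, 0.702, 0.001, 0.001]
contact_force: [0.3, -0.4, -1.0]
width: 0.0233
grasp_force: 59.4
time_s: 32.9
position: [0.4401, 0.1226, 0.0203]
tool_rot: [0.712, 0.702, -0.0, 0.0]
contact_force: [0.6, 1.0, -1.0]
width: 0.0509
grasp_force: 0.0
time_s: 33.7
position: [0.439, 0.1224, 0.1992]
tool_rot: [0.712, 0.702, -0.001, -0.001]
contact_force: [-0.3, 0.2, -0.4]
width: 0.0509
grasp_force: 0.0
tcp [0.439  0.1224 0.1992] toolx [ 0.015  1.    -0.   ] F [-0.3  0.2 -0.4] 33.7
stick 0.95 [251.   0.  25. 202.] top z 0.0508 rect [441.  122.4] [39.2 23.6] 88.9
mat 0.73 [198.   1. 111. 212.] top z 0.0034 rect [435.2 176.2] [204.  103.2] 88.3
```

View pics/w11.png

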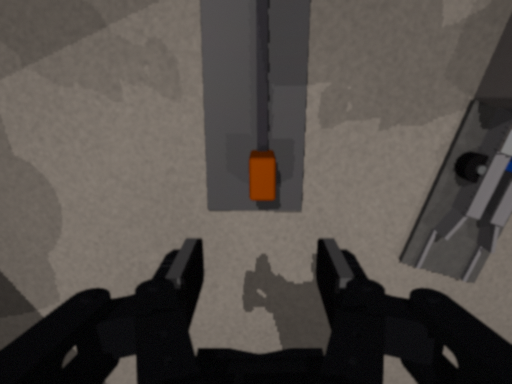

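The stick lies flat on its mat, handle at (262,176). Blue shows in the roof slot at (510,165), just ahead of the hood, and the infeed is empty.

```bash
python3 -c "
from cell import *
print(sign_off())"
```

```text
the job is handed in; nothing more can be done
None
```

The cartridge was pressed home against the stop's buffer at about 7 to 8 N, the stick was laid back flat on its mat, and the job was handed in at about 34 s; the hand-in gave back no verdict.

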